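# Close the bearing pot in the slide gauge and lift its outer lid off

### The arm

A 6-joint arm with a two-finger parallel gripper is mounted at the origin on the work surface. World frame = base frame: x ahead of the robot, y to its left, z up, the work surface at z = 0. Lengths are in mm, angles in degrees, forces in N, time in s.
With the tool pointing down it reaches from about 325 to 925 mm from the base axis. Payload 3.1 kg.
Tool frame: the origin (TCP) lies at the very end of the fingers, on their centre line; the grasp point (between the pads) lies grasp_offset behind it (grasp_offset is the distance from the TCP to the grasp point, in mm); z points along the fingers, x is the direction in which the jaws open and shut, and the axes are right-handed (so a half turn about z gives the same grasp; the last joint's range is limited). The gripper opens to 85 mm and grips with 20 to 120 N. Pads are 22 mm wide; open, the fingers measure 114 mm over their backs; the gripper's body (76 mm by 85 mm) begins 54 mm behind the grasp point. The pads swing forward as they close: fully open they stand 13 mm farther back than shut.
Start: joints at [60.722, 12.427, 92.441, -0, 75.132, -6.429], TCP at [242.679, 575.974, 231.3] pointing down, gripper open.
Joint ranges: [-157.48, 157.48], [-44.54, 120.13], [17.64, 146.25], [-64.5, 244.5], [7.68, 150.69], [-147.95, 147.95]. Speed limits (degrees/s): [159.86, 159.86, 180, 180, 180, 180].

### API

Orientations are given as [roll, pitch, yaw] about the fixed x, y, z axes, in that order (R = Rz(yaw) Ry(pitch) Rx(roll)).
In Python, from station import * gives the robot as it stands. Calls block until the motion is done:
- goto(position, orientation): joint-space move of the TCP to a pose.
- move_l(position, attitude=None, speed=150): straight line of the TCP; attitude=None keeps the orientation; speed is the mean speed in mm/s.
- move_j(angles): joint-space move.
- grip(opening, squeeze=None): finger opening in mm; squeeze is the grip in N (None keeps the last); returns when the fingers have stopped.
- wait(seconds).
- solve_ik(position, orientation): joint angles nearest the present ones, or None.
- get_obs(): the state.
- get_image(name): name is "scene" or "top" or "wrist"; returns the picture (384x512x3 uint8, red, green, blue); there is no depth.
- get_calibration(name): a dict with "fx", "fy", "cx", "cy" (pixels), "D" ([k1, k2, p1, p2, k3] as OpenCV has them; the pictures are not rectified), "R" (3x3) and "t" (3): a world point X has camera coordinates R X + t; the wrist camera has in their place "mount" (4x4, takes a point from camera to tool coordinates, whose origin is the TCP and whose axes are the tool frame's). Camera axes: x right, y down, z forward; pixel columns grow to the right and rows downward; lengths in mm; the calibration is good to about 2 mm. A picture is of the moment at which its call begins: read the wrist's pose just before it. get_calibration takes no time and is no camera call.
A pose or a line that the arm cannot do raises Unreachable and nothing moves.
- sign_off(): hands the job in, once; it reports no verdict.
Trained networks look in the newest picture that a camera, given by its name, has taken for a name from the list of things; names that differ only in an ending like _2 or _b are one class to them, and where a whole thing is asked for, a point or a joint stands for the part that bears it (a point fixed in the world has none). Each returns a list of dicts, best first, with "score" (0 to 1); they miss things now and then, are a little off and sometimes report something else, mostly with a low value. They report only what shows in the picture. A call takes as long as a camera call. They do not tell look-alikes from the thing itself.
- spot_in(name, camera): "extent" ([centre column, centre row, width, height] in pixels, round what is visible of it).
- regions_of(name, camera): "region" (384x512 bool, what is visible of it) and "extent" ([centre column, centre row, width, height] in pixels, round what is visible of it).
The state is a dict: "t": time; "joint_pos": joint angles; "qvel": joint speeds; "effort": joint torques, N m; "tcp_pos": TCP position; "ee_rot": TCP orientation; "wrist_force": force on the tool from outside, world axes, zero at the start; "moment": the same for the moment, N m; "grip_width": finger opening in mm.
Only numpy, scipy, OpenCV 4.12 (cv2) and the standard library are available. Lean on these libraries where they do the work, as an engineer would, in place of code of your own. Each camera call takes 0.05 s, during which the arm holds its last target. There are 200 camera calls.

### The job

Steady the pot of bearings: slide the gauge's moving jaw (it has a black thumb block) shut until it presses the pot lightly but firmly (roughly 10 N) against the fixed jaw, and leave it shut. Then pick up the nested lid pair by the black knob of the inner lid, so that the green outer lid rides along, lower it until the inner lid is fully seated in the pot, and let go. Finally lift the green outer lid (it has a collar to grip) off alone, without disturbing the inner lid or touching it again, and finish while still holding the outer lid level, still and about 10 cm clear above the inner lid, leaving all other things on the bench alone.

Things in the scene. Friction and masses are not known exactly. Their poses are not given: they have to be found in the camera images.
- gauge: Bench slide gauge (a large caliper lying on the bench, fixed): steel bed 120 x 260 x 12 mm with a scale strip. Origin at the centre of the bed's underside; its y axis is the sliding direction, z up. The pot stands on the bed between the jaws.
- fixed_jaw (a point): Fixed dark steel jaw of the gauge, 70 mm wide (gauge x), 20 mm thick, 34 mm high above the bed. This point is the bottom middle of its gripping face, 75 mm along +y from the gauge's origin, at the bed's top; axes as the gauge's.
- jaw_face (a point): Dark steel face block of the sliding jaw, 70 mm wide, 18 mm thick, 34 mm high. This point is the bottom middle of its gripping face, at the bed's top; axes as the gauge's. The faces are 127 mm apart when joint jaw reads 0.
- jaw (a joint): Travel of the sliding jaw along the gauge's +y (towards the fixed jaw), m; 0 fully open, 0.075 at most; starts at 0 to 0.015 and reads about 0.045 when the faces pinch the 82 mm pot. Sliding friction about 2.5 N, it stays where it is left. Pushing the pot along the bed takes some 3 to 7 N more, so a push of 15 to 20 N on the thumb block at the stop presses the pot well; the stop is stiff, so keep leaning on it for a moment.
- thumb (a point): Centre of the black square thumb block on the sliding jaw: 16 x 16 mm, 30 mm high (14 to 44 mm above the bed's top), standing on a 36 mm wide aluminium carriage whose top is 14 mm above the bed's top. It stands 63 mm behind the jaw's gripping face (45 mm behind the back of the jaw): pinch it across the sliding direction and slide it along the gauge's +y.
- pot: Loose round steel pot of bearings, about 0.5 kg, 82 mm outside diameter, 60 mm high, open at the top; mouth 76 mm wide and 20 mm deep. Origin at the centre of its underside (mouth centre 60 mm above), z up. It may stand off both jaws at the start and slides along the bed when pushed.
- inner_lid: Loose brass inner lid, 0.25 kg. Origin at the centre of its underside, z up. From below: plug 73 mm diameter, 12 mm deep, with tapered foot (62 mm at the bottom); flange 87 mm diameter, 5 mm thick, that rests on the pot's rim; then a stem with the black knob. Seated in the pot, its origin is 48 mm above the pot's origin.
- knob (a point): Point to grip on the black knob of the inner lid, on its axis, 60 mm above the lid's origin. The knob is 24 mm in diameter; its top is 10 mm above this point, and the top of the outer lid's collar 22 mm below this point, so fingertips must not reach more than 20 mm below it.
- outer_lid: Loose green outer lid, 0.15 kg, 97 mm diameter, resting loosely over the inner lid (its top plate lies on the inner flange), so it rides along when the inner lid is carried level by its knob. Origin at the centre of the lower edge of its 10 mm deep skirt, z up; plate top at 13 mm. In the nested pair its origin is 7 mm above the inner lid's origin.
- collar (a point): Centre of the top edge of the aluminium collar of the outer lid, 31 mm above the lid's origin: a ring 46 mm outside and 34 mm inside diameter, 18 mm high, standing on the lid's plate around the inner lid's knob, which sticks up 32 mm above it with 5 mm of room all round. Grip the collar from outside with the fingertips 12 to 16 mm below this point.
- bearing: Bystander: steel ring 52 mm diameter, 15 mm high, on the mat beside the lids. Origin at the centre of its underside. Leave alone.
- bush: Bystander: copper bush 26 mm diameter, 32 mm high. Origin at the centre of its underside. Leave alone.
- hammer: Bystander: hammer lying flat, 260 mm. Origin at the centre of its underside. Leave alone.
- screwdriver: Bystander: orange screwdriver lying flat, 200 mm. Origin at the centre of its underside. Leave alone.
- wrench: Bystander: wrench lying flat, 180 mm. Origin at the centre of its underside. Leave alone.
- can: Bystander: upright can 60 mm diameter, 150 mm high. Origin at the centre of its underside. Leave alone.
- offcuts: Bystander: green metal plate 140 x 90 x 12 mm. Origin at the centre of its underside. Leave alone.
Things that resemble listed ones, but are neither listed nor needed, are in the scene too. Of the things like the outer_lid, leave any that is blue, orange or yellow; of the rest the larger one is meant.

How it is judged:
By the outcome, as a careful person would: the job done as asked, in the order asked, and still so for the second after the job is handed in, while the arm keeps its last pose, push and grip.
It also fails if it takes over 67 s, if anything falls off the work surface, if the arm or the gripper's body presses on something with over 40 N, if the wrist force passes 120 N, or if a joint passes its speed limit or range.

## Working session

There is one attempt and no reset: what is moved stays moved. The work goes in short steps, each a Python script; the robot and the scene stay as the last script left them, time stands still between calls to the robot, and variables do not carry over. Pictures are saved under pics/ and viewed, about 8 in all and at most 12, crops included, and the job is handed in when it is done.

```bash
mkdir -p pics; ls; python3 - <<'E'
from station import *
import cv2,numpy as np
o=get_obs(); print(o)
for c in ["scene","top"]:
    im=get_image(c); cv2.imwrite(f"pics/{c}0.png",cv2.cvtColor(im,cv2.COLOR_RGB2BGR))
    print(c,get_calibration(c))
    for n in ["gauge","thumb","jaw_face","pot","inner_lid","outer_lid","knob","collar"]:
        print(n,[(round(d["score"],2),np.round(d["extent"]).astype(int).tolist()) for d in spot_in(n,c)])
print(get_calibration("wrist"))
a=cv2.imread("pics/scene0.png");b=cv2.imread("pics/top0.png")
E
```

```text
pics
{'t': 0.0, 'joint_pos': array([ 6.07238438e+01,  1.24775014e+01,  9.25294754e+01, -2.94667876e-04,
        7.51318903e+01, -6.42878908e+00]), 'qvel': array([ 0.08023613, -0.01417901,  0.11974149, -0.08938846,  0.09599176,
        0.01478606]), 'effort': array([-1.28934134e-03, -3.96835184e+01, -3.03857303e+01, -1.62208598e-04,
        9.80475656e-03,  6.35393135e-06]), 'tcp_pos': array([242.25171458, 575.24921542, 229.95113675]), 'ee_rot': array([-1.79984734e+02,  1.38025754e-01,  6.71527272e+01]), 'wrist_force': array([-0.24356224,  0.57713135, -0.33786678]), 'moment': array([0.04027268, 0.01500526, 0.00540643]), 'grip_width': 85.33846942167092}
scene {'fx': 413.27213652286594, 'fy': 413.27213652286594, 'cx': 260.4397865929938, 'cy': 191.76563055449816, 'D': array([0.04604165, 0.        , 0.        , 0.        , 0.        ]), 'R': array([[ 0.45191009,  0.89201384, -0.00941174],
       [ 0.61801507, -0.32067095, -0.71779351],
       [-0.64329982,  0.31856153, -0.69619243]]), 't': array([-257.61453713, -305.84351483, 1804.63501615])}
gauge [(0.66, [206, 219, 84, 55])]
thumb [(0.9
[... 1338 characters left out ...]
[178, 218, 12, 9])]
collar [(0.77, [160, 265, 27, 22]), (0.73, [132, 221, 34, 34]), (0.64, [221, 259, 20, 24]), (0.6, [191, 134, 30, 35]), (0.57, [182, 219, 33, 30])]
{'fx': 270.19996232574744, 'fy': 270.19996232574744, 'cx': 258.8836642428664, 'cy': 192.26092025437185, 'D': array([-0.04030955,  0.        ,  0.        ,  0.        ,  0.        ]), 'mount': array([[ 9.99999847e-01,  3.32022137e-04, -4.42322907e-04,
         1.32271036e-01],
       [-1.73524467e-04,  9.47724265e-01,  3.19090405e-01,
        -8.17704092e+01],
       [ 5.25145230e-04, -3.19090280e-01,  9.47724178e-01,
        -1.42037905e+02],
       [ 0.00000000e+00,  0.00000000e+00,  0.00000000e+00,
         1.00000000e+00]])}
```

```bash
python3 - <<'E'
import cv2,numpy as np
b=cv2.imread("pics/top0.png")
cv2.imwrite("pics/top0c.png",cv2.resize(b[90:310,90:390],None,fx=2.66,fy=2.66,interpolation=cv2.INTER_CUBIC))
E
```

```text
(no output)
```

View pics/top0c.png

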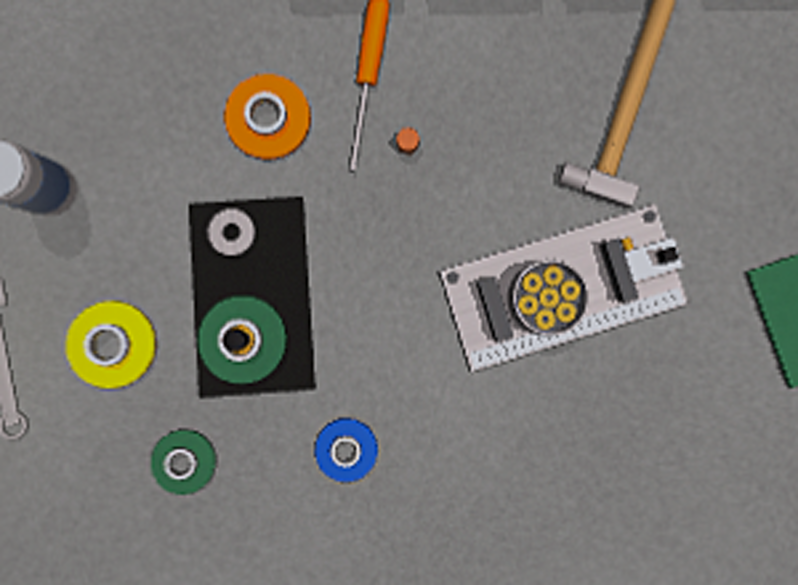

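View pics/scene0.png

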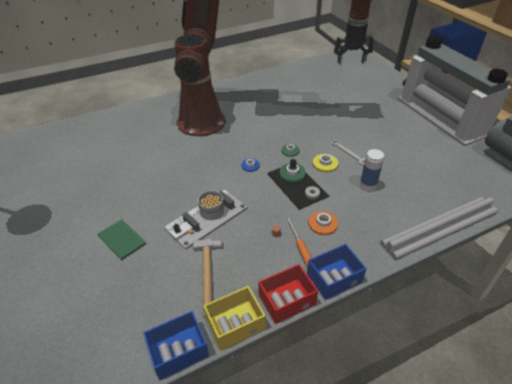

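The top crop shows these candidates for the outer lid, in top pixels: a large green lid with a black knob on the mat (180,218), a small green one (159,264), yellow (131,220), orange (190,134) and blue (220,259). I choose the green one on the mat. The gauge lies at (304,197), with its thumb block at about (340,185) and the fixed jaw on the left.

```bash
python3 - <<'E'
from h import *
goto([525,-136,250],[180,0,16.5])
wait(.3)
o=get_obs(); im=get_image("wrist"); save(im,"pics/w1.png"); np.save("w1.npy",[o["tcp_pos"],o["ee_rot"]])
cm=cam("wrist",o); print(o["t"],o["tcp_pos"],o["ee_rot"])
for n in ["gauge","thumb","jaw_face","pot"]:
    for d in regions_of(n,"wrist"):
        m=d["region"]; ys,xs=np.nonzero(m); print(n,round(d["score"],2),np.round(d["extent"],1),xs.mean().round(1),ys.mean().round(1),m.sum())
# overlay of predicted gauge
y=np.radians(16.5);G=np.array([540,-187]);R=np.array([[np.cos(y),-np.sin(y)],[np.sin(y),np.cos(y)]])
def g(a,b,z): return [*(G+R@[a,b]),z]
pts=w2p([g(-60,-130,12),g(60,-130,12),g(60,130,12),g(-60,130,12)],cm); print(pts.round())
v=cv2.resize(cv2.cvtColor(im,cv2.COLOR_RGB2BGR),(800,600),interpolation=cv2.INTER_CUBIC)
cv2.polylines(v,[(pts*1.5625).astype(int)],True,(0,0,255),1); cv2.imwrite("pics/w1b.png",v)
E
```

```text
3.9 [ 525.09956421 -135.67421337  249.98484891] [ 1.79999943e+02 -6.75767917e-04  1.65347550e+01]
gauge 0.74 [259.5 196.4  88.7 175. ] 260.3 186.4 9695
thumb 0.86 [257.6 257.4  50.8  52.3] 258.7 250.2 1599
jaw_face 0.57 [259.6 256.5  45.2  62. ] 258.7 250.3 1751
pot 0.89 [254.9 189.7  64.9  70. ] 255.3 188.5 3585
[[222. 271.]
 [295. 271.]
 [303. 106.]
 [214. 106.]]
```

View pics/w1b.png

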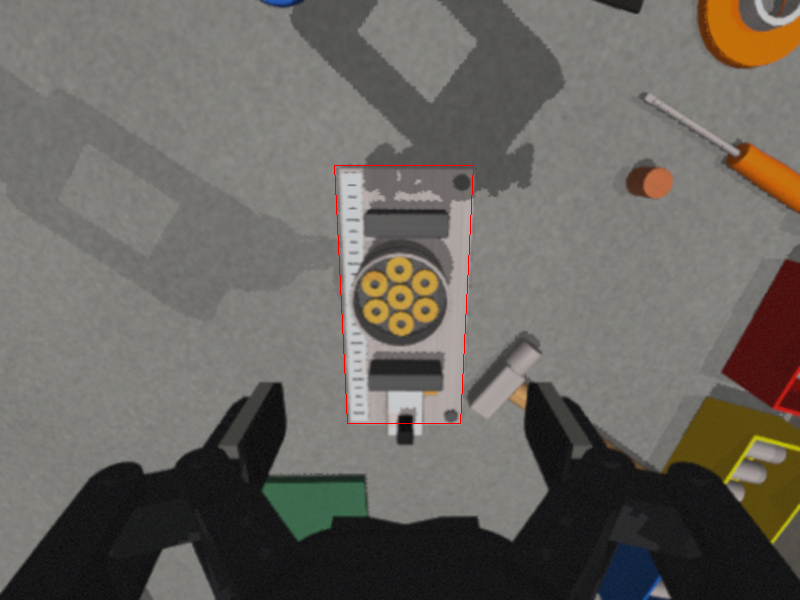

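The wrist picture shows the gauge outline matching my estimate, within a pixel or two. The thumb block top is at about (405,435) in the enlarged picture, the pot mouth at (400,298), and the hammer head is about 65 mm clear to the right.

```bash
python3 - <<'E'
from h import *
a=np.load("w1.npy"); cm=cam("wrist",dict(tcp_pos=a[0],ee_rot=a[1]))
G=np.array([540,-187]);y=np.radians(16.5);R=np.array([[np.cos(y),-np.sin(y)],[np.sin(y),np.cos(y)]])
f=lambda u,v,z:print(u,v,z,p2w([(u/1.5625,v/1.5625)],z,cm)[0].round(1),(R.T@(p2w([(u/1.5625,v/1.5625)],z,cm)[0][:2]-G)).round(1))
f(405,435,56);f(405,443,56);f(405,427,56);f(400,296,70);f(406,378,46);f(406,210,46);f(406,389,46)
T=G+R@[1.5,-113];print(T)
grip(45,40)
goto([T[0],T[1],110],[180,0,16.5])
wait(.3);o=get_obs();im=get_image("wrist");save(im,"pics/w2.png");np.save("w2.npy",[o["tcp_pos"],o["ee_rot"]]);print(o["t"],o["tcp_pos"],o["grip_width"],o["wrist_force"])
E
```

```text
405 435 56 [ 572.9 -294.2   56. ] [   1.1 -112.1]
405 443 56 [ 575.5 -302.9   56. ] [   1.2 -121.2]
405 427 56 [ 570.4 -285.6   56. ] [   1.1 -103.2]
400 296 70 [ 528.4 -158.5   70. ] [-3.  30.6]
406 378 46 [ 558.1 -240.9   46. ] [  2.  -56.8]
406 210 46 [514.4 -94.6  46. ] [ 1.7 95.9]
406 389 46 [ 561.4 -252.    46. ] [  2.  -68.4]
[ 573.53196355 -294.92060702]
5.8 [ 574.32915981 -294.39685982  111.58078221] 45.21382371437004 [ 0.02992818 -0.19277679 -0.2556366 ]
```

View pics/w2.png

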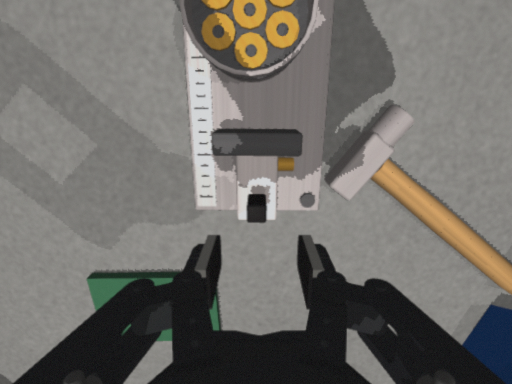

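The fingers straddle the thumb block, which is at about (257,212) and well centred. I'll descend, pinch and push.

```bash
python3 - <<'E'
from h import *
a=np.load("w2.npy"); cm=cam("wrist",dict(tcp_pos=a[0],ee_rot=a[1]))
G=np.array([540,-187]);y=np.radians(16.5);R=np.array([[np.cos(y),-np.sin(y)],[np.sin(y),np.cos(y)]])
w=p2w([(257,212)],56,cm)[0]; q=R.T@(w[:2]-G); print(w.round(1),q.round(1))
T=w[:2]
goto([*T,110],[180,0,16.5]);move_l([*T,31],speed=100)
print(get_obs()["wrist_force"]); grip(5,40); o=get_obs();print(o["t"],o["grip_width"],o["wrist_force"],o["tcp_pos"])
d=R@[0,1]
s=0
tgt=-113+45
def F(): return get_obs()["wrist_force"][:2]@-d
f0=F();print("f0",f0)
p0=get_obs()["tcp_pos"][:2]
move_l([*(p0+d*25),31],speed=60); print("25",F()-f0)
s=25
while s<62:
    s+=1.0; move_l([*(p0+d*s),31],speed=30); f=F()-f0
    if s>38: print(s,f.round(1),((get_obs()["tcp_pos"][:2]-p0)@d).round(1))
    if f>15: break
wait(.5); o=get_obs();print(o["t"],F()-f0,o["wrist_force"],o["grip_width"],R.T@(o["tcp_pos"][:2]-G))
E
```

```text
[ 573.6 -295.9   56. ] [   1.3 -113.9]
[0.58890913 0.60155706 0.05209727]
7.4083 15.107721902237413 [-5.38372848 -1.246212    5.56762229] [ 573.04654661 -296.88101593   32.29804878]
f0 -0.3341688404613379
25 -0.1255300697157365
39.0 3.0 37.9
40.0 4.5 38.2
41.0 4.7 39.0
42.0 5.5 39.9
43.0 5.1 40.9
44.0 5.6 41.9
45.0 5.2 42.9
46.0 4.1 43.9
47.0 4.8 44.9
48.0 7.2 45.0
49.0 10.4 45.0
50.0 11.7 45.0
51.0 14.7 45.0
52.0 17.7 45.1
15.2083 17.227829447054653 [  1.30093465 -17.23387056  -3.16125248] 15.033058763900916 [  0.81680899 -69.69593597]
```

```bash
python3 - <<'E'
from h import *
G=np.array([540,-187]);y=np.radians(16.5);R=np.array([[np.cos(y),-np.sin(y)],[np.sin(y),np.cos(y)]])
grip(45,40); o=get_obs(); print(o["tcp_pos"],o["wrist_force"]); p=o["tcp_pos"]
move_l([p[0],p[1],120],speed=150)
P=G+R@[-1,34+9]
goto([*P,200],[180,0,16.5]); wait(.3)
o=get_obs();im=get_image("wrist");save(im,"pics/w3.png");np.save("w3.npy",[o["tcp_pos"],o["ee_rot"]])
cm=cam("wrist",o)
for n in ["pot","jaw_face","thumb"]:
  for d in regions_of(n,"wrist"):
    e=d["extent"]; print(n,round(d["score"],2),np.round(e,1),(R.T@(p2w([e[:2]],72,cm)[0][:2]-G)).round(1))
v=cv2.resize(cv2.cvtColor(im,cv2.COLOR_RGB2BGR)[80:305,140:380],None,fx=2.5,fy=2.5,interpolation=cv2.INTER_CUBIC)
# overlay predicted rim circle at pot centre gauge (0,34),(-2,34)
th=np.linspace(0,2*np.pi,60)
for cx,col in ((0,(0,0,255)),(-3,(0,255,0))):
  X=[[*(G+R@[cx+41*np.cos(t),34+41*np.sin(t)]),72] for t in th]
  cv2.polylines(v,[((w2p(X,cm)-[140,80])*2.5).astype(int)],True,col,1)
cv2.imwrite("pics/w3b.png",v)
# now over lids
L=np.array([488,172]); 
goto([*(L+R@[0,9]),250],[180,0,16.5]); wait(.3)
o=get_obs();im=get_image("wrist");save(im,"pics/w4.png");np.save("w4.npy",[o["tcp_pos"],o["ee_rot"]]);print(o["t"])
cm=cam("wrist",o)
for n,z in [("knob",72),("collar",42),("outer_lid",22),("inner_lid",72)]:
  for d in regions_of(n,"wrist"):
    e=d["extent"]; print(n,round(d["score"],2),np.round(e,1),p2w([e[:2]],z,cm)[0].round(1))
E
```

```text
[ 558.12276871 -245.91070107   30.57891178] [-0.14438985 -0.28118086  0.11273996]
pot 0.76 [255.2 189.8  74.1  78.5] [-5.4 36.7]
pot 0.47 [192.2 344.1  81.7  47.9] [ -89.8 -177.3]
jaw_face 0.79 [260.6 243.3  57.9  61.4] [  0.3 -26.4]
thumb 0.69 [261.4 244.5  60.2  60.7] [  1.2 -27.9]
18.9917
knob 0.7 [262.  171.4  20.4  26. ] [489.3 181.9  72. ]
collar 0.88 [408.2 225.2  62.9  59.6] [717.  158.2  42. ]
collar 0.82 [260.3 166.1  72.4  67.5] [487.5 181.   42. ]
collar 0.82 [163.1 210.1  44.   44.8] [374.4  81.9  42. ]
collar 0.74 [182.5  91.2  52.6  50.5] [369.5 244.1  42. ]
collar 0.66 [292.9  57.3  76.6  81.6] [487. 318.  42.]
outer_lid 0.9 [161.1 214.2  45.5  46.6] [367.6  64.4  22. ]
outer_lid 0.73 [180.3  90.8  58.   52.3] [361.3 242.9  22. ]
outer_lid 0.7 [408.4 225.   63.7  57.6] [731.7 152.9  22. ]
outer_lid 0.59 [262.1 165.7  69.6  70. ] [491.2 177.8  22. ]
inner_lid 0.89 [259.  173.6  21.6  24.2] [486.5 178.2  72. ]
```

View pics/w3b.png

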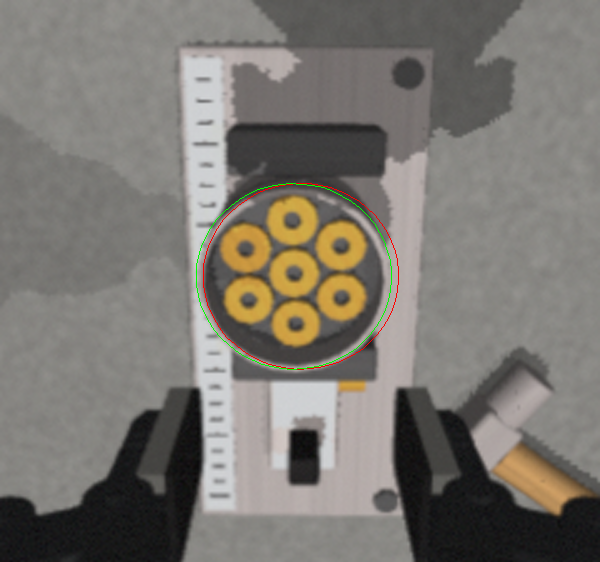

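View pics/w4.png

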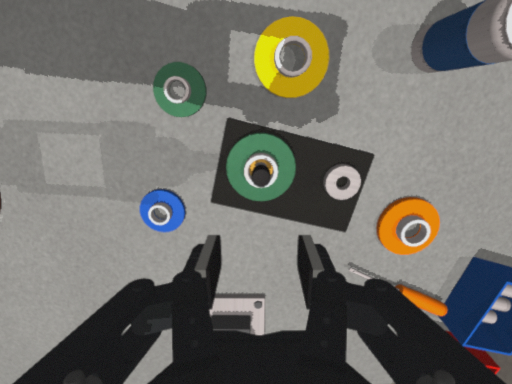

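The pot (crop centre about (296,274)) is touching both jaws and sits about 2 mm to gauge −x. In the second picture the nested pair is the green lid with the black knob at (262,175), on the mat. I'll take the close crop before grasping.

```bash
python3 - <<'E'
from h import *
y=np.radians(16.5);R=np.array([[np.cos(y),-np.sin(y)],[np.sin(y),np.cos(y)]])
L=np.array([489,176]); goto([*(L+R@[0,-8]),150],[180,0,16.5]); wait(.3)
o=get_obs();im=get_image("wrist");np.save("w5.npy",[o["tcp_pos"],o["ee_rot"]]);print(o["t"],o["tcp_pos"])
cm=cam("wrist",o)
for n,z in [("knob",72),("collar",40)]:
  for d in regions_of(n,"wrist")[:2]:
    e=d["extent"]; print(n,round(d["score"],2),np.round(e,1),p2w([e[:2]],z,cm)[0].round(1))
for n,X in dict(plate=[*L,22]).items(): print(w2p([X,[*L,72]],cm))
# green mask -> plate outer circle
hsv=cv2.cvtColor(im,cv2.COLOR_RGB2HSV); m=cv2.inRange(hsv,(45,60,40),(90,255,255)); 
n,lab,st,ce=cv2.connectedComponentsWithStats(m); i=1+np.argmax(st[1:,4]); 
c=max(cv2.findContours((lab==i).astype(np.uint8),0,1)[0],key=len); (a,b),ax,an=cv2.fitEllipse(cv2.convexHull(c)); print("ell",a,b,ax,p2w([(a,b)],22,cm)[0].round(1))
v=cv2.cvtColor(im,cv2.COLOR_RGB2BGR).copy()
th=np.linspace(0,2*np.pi,60)
for r,z,col in((48.5,22,(0,0,255)),(12,72,(255,0,255)),(23,40,(255,255,0))):
  X=[[L[0]+r*np.cos(t),L[1]+r*np.sin(t),z] for t in th]; cv2.polylines(v,[w2p(X,cm).astype(int)],True,col,1)
cv2.imwrite("pics/w5.png",cv2.resize(v[40:260,150:370],None,fx=2.6,fy=2.6,interpolation=cv2.INTER_CUBIC))
E
```

```text
20.025 [492.92134392 168.84385364 152.35460399]
knob 0.55 [256.6 185.8  31.5  45.9] [488.  180.8  72. ]
collar 0.89 [297.7  42.5 102.4  84.9] [488.2 303.1  40. ]
collar 0.79 [147.7  73.3  70.   78.1] [370.2 243.2  40. ]
[[256.42080081 176.03520374]
 [256.15247053 191.1904765 ]]
ell 256.6903991699219 175.64678955078125 (91.45295715332031, 93.88947296142578) [489.2 176.5  22. ]
```

View pics/w5.png

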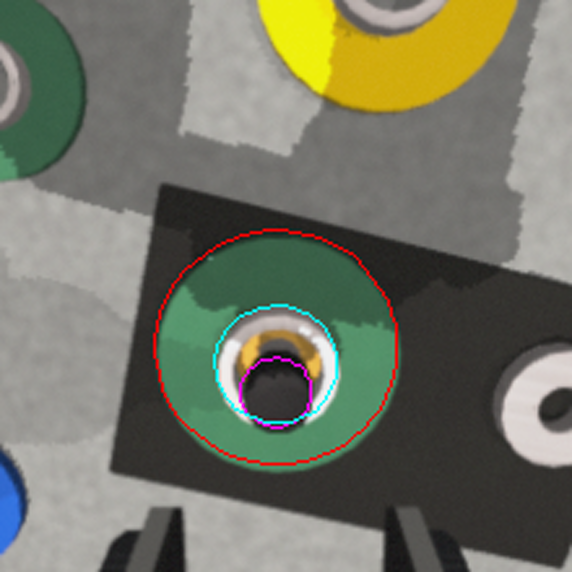

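```bash
python3 - <<'E'
from h import *
L=np.array([489.3,175.])
grip(45,50)
move_l([*L,95],speed=150); move_l([*L,48.5],speed=60)
o=get_obs();print(o["tcp_pos"],o["wrist_force"])
grip(10,50); wait(.2); o=get_obs();print(o["t"],o["grip_width"],o["wrist_force"],o["moment"],o["tcp_pos"])
p=o["tcp_pos"]
move_l([*L,75],speed=50); wait(.2); o=get_obs();print(o["t"],o["grip_width"],o["wrist_force"],o["tcp_pos"])
im=get_image("wrist");save(im,"pics/w6.png")
E
```

```text
[489.65714167 175.06574135  48.73066422] [-0.13651111  0.95829918  0.43042901]
22.3583 22.12147540651317 [-2.44057536 -1.2338873   5.93151274] [-0.07492136  0.28468976  0.02677542] [489.52766533 175.05646142  49.16301128]
23.2417 22.685910480323596 [ 0.44658049 -0.4313579  -4.29267063] [488.89944973 174.91126623  74.5680157 ]
```

View pics/w6.png

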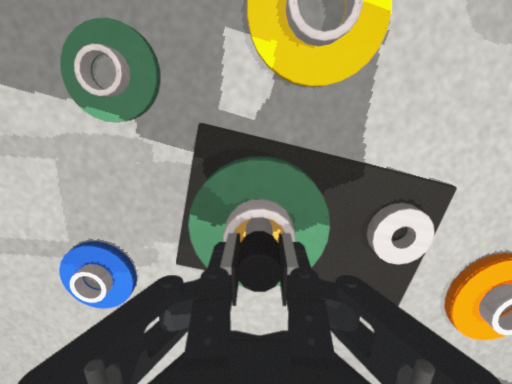

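Both lids are held: about 4.3 N on the wrist, grip 22.7 mm, and the lid plate (259,222) looks level. I'll carry the pair over the pot.

```bash
python3 - <<'E'
from h import *
o=get_obs();cm=cam("wrist",o);p=o["tcp_pos"];z=p[2]+14-60+20
im=cv2.imread("pics/w6.png"); m=cv2.inRange(cv2.cvtColor(im,cv2.COLOR_BGR2HSV),(45,60,40),(90,255,255));m[:, :175]=0;m[270:]=0
c=np.vstack(cv2.findContours(m,0,1)[0]);h=cv2.convexHull(c); h=h[(h[:,0,1]<240)]
th=np.linspace(0,2*np.pi,90);from scipy.optimize import least_squares
W=p2w(h.reshape(-1,2),z,cm)[:,:2]
r=least_squares(lambda q:np.linalg.norm(W-q,axis=1)-48.5,p[:2],loss="soft_l1").x; print("lid-tcp",(r-p[:2]).round(1),len(W))
G=np.array([540,-187]);y=np.radians(16.5);R=np.array([[np.cos(y),-np.sin(y)],[np.sin(y),np.cos(y)]])
print("in gauge axes",(R.T@(r-p[:2])).round(1))
# pot rim fit, from w3: outermost visible rim
a=np.load("w3.npy");c3=cam("wrist",dict(tcp_pos=a[0],ee_rot=a[1]))
s=lambda u,v:(140+u/2.5,80+v/2.5)
for uv in [(203,273),(390,273),(296,187),(296,367)]: print((R.T@(p2w([s(*uv)],72,c3)[0][:2]-G)).round(1))
P=G+R@[-1.8,34]
move_l([*p[:2],160],speed=200)
move_l([*P,160],speed=220); wait(.3); o=get_obs();print(o["t"],o["tcp_pos"],o["ee_rot"],o["wrist_force"],o["grip_width"],P)
im=get_image("wrist");save(im,"pics/w7.png")
E
```

```text
lid-tcp [-0.   0.5] 28
in gauge axes [0.1 0.5]
[-41.   37.4]
[37.2 37.4]
[-2.  73.7]
[-2.2 -5.9]
25.825 [ 528.64500137 -154.38148363  160.05288514] [-1.79995927e+02 -4.67271747e-03  1.65448240e+01] [-0.75777493  0.20025424 -4.03543867] 22.388699823537888 [ 528.61760276 -154.91135663]
```

View pics/w7.png

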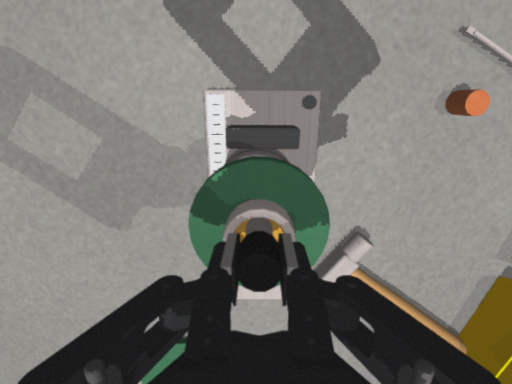

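```bash
python3 - <<'E'
from h import *
G=np.array([540,-187]);y=np.radians(16.5);R=np.array([[np.cos(y),-np.sin(y)],[np.sin(y),np.cos(y)]])
P=G+R@[-1.9,33.7]; f0=get_obs()["wrist_force"]
move_l([*P,124],speed=100); z=124
while z>101:
    z-=1.5; move_l([*P,z],speed=30); wait(.05); o=get_obs(); f=o["wrist_force"]-f0
    print(round(z,1),o["tcp_pos"][2].round(1),(R.T@f[:2]).round(1),f[2].round(1),(R.T@(o["tcp_pos"][:2]-P)).round(1))
    if f[2]>8 or np.linalg.norm(f[:2])>12: break
print(o["t"],o["grip_width"],o["moment"])
E
```

```text
122.5 123.2 [-1.2 -1.4] -0.7 [ 0.4 -0.4]
121.0 121.0 [-0.6 -0.6] -0.4 [-0.  0.]
119.5 119.4 [-1.2  0.2] -1.6 [-0.1  0.1]
118.0 117.9 [-1.2  0.3] -0.2 [-0.  0.]
116.5 116.4 [-0.4 -0.6] -1.5 [-0.   0.1]
115.0 114.9 [-0.6 -0.2] -1.3 [-0.   0.1]
113.5 113.4 [-0.9  0.1] -0.9 [-0.  0.]
112.0 111.9 [ 0.1 -0.7] -1.0 [-0.1  0.1]
110.5 110.4 [-0.5 -0.4] -0.5 [-0.1  0.1]
109.0 108.9 [-0.6 -0.5] -0.4 [-0.1  0. ]
107.5 107.3 [-0.7 -0.2] -0.3 [-0.1  0.1]
106.0 105.9 [-1.4 -0.5] -0.8 [-0.1  0. ]
104.5 104.4 [-0.8 -0.5] -0.8 [-0.1  0. ]
103.0 103.3 [-2.8  0.1] 1.2 [-0.  -0.2]
101.5 103.2 [-5.3  0.6] 9.4 [ 0.1 -0.3]
30.8833 22.613468494219934 [ 0.05336927  0.88302775 -0.03958597]
```

```bash
python3 - <<'E'
from h import *
G=np.array([540,-187]);y=np.radians(16.5);R=np.array([[np.cos(y),-np.sin(y)],[np.sin(y),np.cos(y)]])
P=G+R@[-1.9,33.7]
move_l([*P,102.8],speed=30); wait(.1); print(get_obs()["wrist_force"])
grip(45,50); wait(.1); o=get_obs();print(o["wrist_force"],o["tcp_pos"])
move_l([*P,150],speed=120); Q=P+R@[0,5]; move_l([*Q,210],speed=150);wait(.3)
o=get_obs();im=get_image("wrist");np.save("w8.npy",[o["tcp_pos"],o["ee_rot"]]);save(im,"pics/w8raw.png");print(o["t"])
cm=cam("wrist",o)
m=cv2.inRange(cv2.cvtColor(im,cv2.COLOR_RGB2HSV),(45,60,30),(90,255,255))
n,lab,st,ce=cv2.connectedComponentsWithStats(m);i=1+np.argmin([np.linalg.norm(c-w2p([[*P,80]],cm)[0])+(1e3 if s[4]<500 else 0) for c,s in zip(ce[1:],st[1:])])
h=cv2.convexHull(max(cv2.findContours((lab==i).astype(np.uint8),0,1)[0],key=len)).reshape(-1,2)
from scipy.optimize import least_squares
v=cv2.cvtColor(im,cv2.COLOR_RGB2BGR).copy();th=np.linspace(0,2*np.pi,90)
W=p2w(h,80,cm)[:,:2]
r=least_squares(lambda q:np.linalg.norm(W-q[:2],axis=1)-q[2],[*P,48.5],loss="soft_l1").x
print("fit",r.round(1),"rel P gauge",(R.T@(r[:2]-P)).round(1))
for rr,z,col in((48.5,80,(0,0,255)),(12,130,(255,0,255)),(23,98,(255,255,0))):
  X=[[P[0]+rr*np.cos(t),P[1]+rr*np.sin(t),z] for t in th]; cv2.polylines(v,[w2p(X,cm).astype(int)],True,col,1)
cv2.imwrite("pics/w8.png",cv2.resize(v[80:300,150:370],None,fx=2.6,fy=2.6,interpolation=cv2.INTER_CUBIC))
sc=get_image("scene");c=w2p([[*P,90]],cam("scene"))[0].astype(int);print(c)
s=cv2.resize(cv2.cvtColor(sc,cv2.COLOR_RGB2BGR)[c[1]-40:c[1]+40,c[0]-50:c[0]+50],None,fx=5,fy=5,interpolation=cv2.INTER_CUBIC)
cv2.imwrite("pics/s8.png",s)
E
```

```text
[-3.8818176  -0.77576752  3.18701241]
[ 0.31353025 -0.37451747  0.49608176] [ 528.92639675 -155.17182265  102.85415298]
33.075
fit [ 528.7 -155.    47.6] rel P gauge [0.1 0.1]
[212 193]
```

View pics/w8.png

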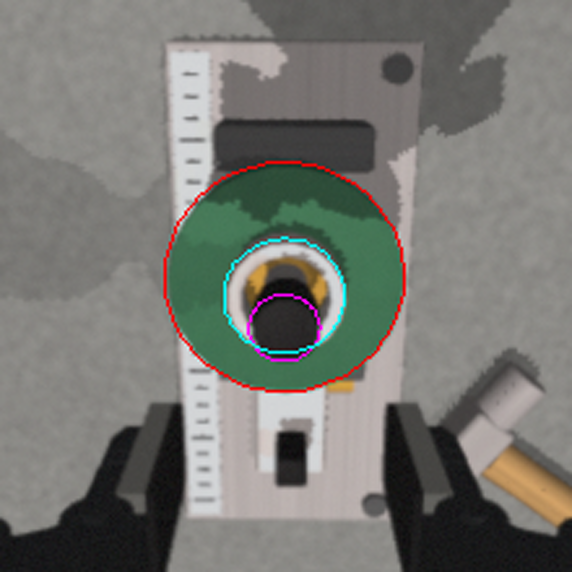

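View pics/s8.png

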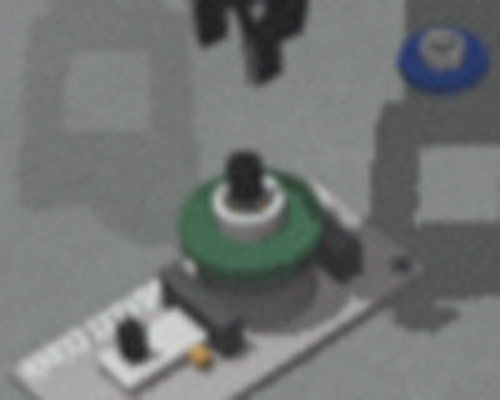

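Scene crop: the pair is seated level in the pot, with the lid at (250,225) and the knob at (243,175), and the overlay matches the seated heights. The jaw is still shut. Next I'll grip the collar.

```bash
python3 - <<'E'
from h import *
G=np.array([540,-187]);y=np.radians(16.5);R=np.array([[np.cos(y),-np.sin(y)],[np.sin(y),np.cos(y)]])
P=G+R@[-1.8,33.3]
grip(62,30); move_l([*P,140],speed=150); f0=get_obs()["wrist_force"]
move_l([*P,100],speed=80); move_l([*P,82.5],speed=40); o=get_obs();print(o["t"],o["tcp_pos"],o["wrist_force"]-f0)
grip(35,30); wait(.2); o=get_obs();print(o["t"],o["grip_width"],o["wrist_force"]-f0,o["tcp_pos"])
move_l([*P,88],speed=20); wait(.1); o=get_obs();print(o["grip_width"],o["wrist_force"]-f0,o["moment"])
move_l([*P,135],speed=40); move_l([*P,230],speed=80); wait(.6)
o=get_obs();print(o["t"],o["grip_width"],o["wrist_force"]-f0,o["tcp_pos"],o["ee_rot"])
sc=get_image("scene");c=w2p([[*P,150]],cam("scene"))[0].astype(int)
save(get_image("wrist"),"pics/w9.png")
a=cv2.resize(cv2.cvtColor(sc,cv2.COLOR_RGB2BGR)[c[1]-50:c[1]+60,c[0]-60:c[0]+60],(436,400),interpolation=cv2.INTER_CUBIC)
b=cv2.resize(cv2.imread("pics/w9.png"),(364,273))
v=np.zeros((400,800,3),np.uint8);v[:,:436]=a;v[:273,436:]=b;cv2.imwrite("pics/f9.png",v)
E
```

```text
35.3333 [ 528.64691849 -155.5000118    82.20037547] [-1.2086527   0.89601769 -0.33700867]
35.825 45.04141720759009 [-1.17836022  0.18054404  3.59432672] [ 529.17516613 -155.78781024   83.06055888]
44.6217385205084 [-0.20569094  0.51546701 -1.89231048] [-0.04641244 -0.02296405 -0.01527082]
39.6167 44.593073257159816 [-0.54101838  1.34386421 -2.17581764] [ 528.81885289 -155.57862909  230.00470049] [ 1.79998247e+02 -1.78292669e-04  1.65015198e+01]
```

View pics/f9.png

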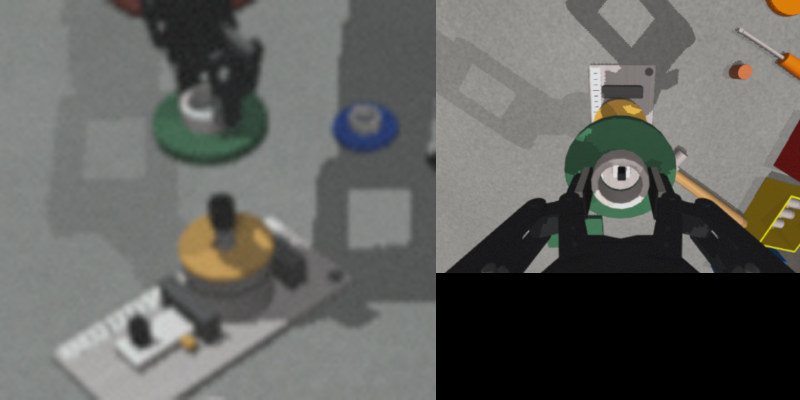

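The green lid is held level. The brass inner lid sits in the pot with its knob upright at about (222,230), and the jaw is shut against the pot. I'm handing in.

```bash
python3 -c "
from station import *
o=get_obs();print(o['t'],abs(o['qvel']).max(),o['grip_width']);print(sign_off())"
```

```text
39.7167 0.11672469534997677 44.61620817769905
the job is handed in; nothing more can be done
None
```

The job is done and handed in at about 40 s of robot time; `sign_off()` gives no verdict.

- **Jaw:** I pinched the thumb block and slid it about 45 mm, until it hit a stiff stop. I leaned on it with about 17 N, which I estimate left roughly 10–12 N on the pot after friction. The clamp force after I let go was not measured, but later pictures show the jaw still shut.
- **Lid pair:** I carried both lids by the knob (about 4.3 N on the wrist) and lowered them until they stopped hard, with about 9 N extra. The stop came about 3 mm lower than I expected; I put that down to my guess at the mat's thickness. Overlays at the seated heights matched the wrist picture.
- **Outer lid:** I gripped it by the collar (45 mm opening, 30 N) and lifted it alone, with about 2 N on the wrist. In the last picture it is level, and the inner lid is seated in the pot with its knob upright. Joint speeds were near zero.
- **Clearance:** by calculation, the outer lid's lower edge is about 85 mm above the knob's top and about 140 mm above the inner flange. "About 10 cm clear" could mean either, so I chose a height between the two readings.

No check failed. The bystanders I could see looked untouched, but I did not check each one separately.

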